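Fill the gap in the jar case and shut it

ROBOT

A 6-joint arm with a two-finger parallel gripper is mounted at the origin on the work surface. World frame = base frame: x ahead of the robot, y to its left, z up, the work surface at z = 0. Lengths are in m, angles in rad, forces in N, time in s.
With the tool pointing down it reaches from about 0.15 to 0.775 m from the base axis. Payload 6.1 kg.
Tool frame: the origin (TCP) lies at the very end of the fingers, on their centre line; the grasp point (between the pads) lies 19 mm behind it; z points along the fingers, y is the line along which they close (so a half turn about z gives the same grasp; the last joint's range is limited). The gripper opens to 85 mm and grips with 20 to 120 N. Pads are 22 mm wide; open, the fingers measure 114 mm over their backs; the gripper's body (76 mm by 85 mm) begins 54 mm behind the grasp point. The pads swing forward as they close: fully open they stand 13 mm farther back than shut.
Start: joints at [1.338, 0.126, -0.04, 1.405, 0, 1.571], TCP at [0.121, 0.511, 0.231] pointing down, gripper open.
Joint ranges: [-2.72, 2.72], [-0.95, 1.95], [-1.27, 1.35], [-1.78, 2.02], [-1.46, 1.47], [-3.14, 3.14]. Speed limits (rad/s): [2.39, 2.39, 3.01, 3.14, 3.14, 3.14].

INTERFACE

Orientations are given as a unit quaternion [x, y, z, w].
In Python, from station import arm, claw, cams, sensors gives the robot as it stands. Calls block until the motion is done:
- arm.movep(position, orientation): joint-space move of the TCP to a pose.
- arm.move_l(position, frame=None, max_speed=0.15, guard=None): straight line of the TCP; frame=None keeps the orientation; max_speed is the mean speed in m/s. With guard (N) it stops when the force on the tool has changed by that much, and returns True; else False.
- arm.goto_joints(angles): joint-space move.
- claw.move_gripper(opening, squeeze=None): finger opening in m; squeeze is the grip in N (None keeps the last); returns when the fingers have stopped.
- arm.sleep(seconds).
- arm.solve_ik(position, orientation): joint angles nearest the present ones, or None.
- cams.grab_frame(name): name is "side" or "top" or "wrist"; returns a dict with "color" (480x640x3 uint8, red, green, blue), "fovy" (degrees; the focal length in pixels is half the picture's height over the tangent of half this angle, whatever the lens; pixels are square), "cx", "cy" (the principal point, pixels), "extrinsics" (4x4, takes a point from camera to world coordinates); the wrist camera has in their place "hand_eye" (4x4, takes a point from camera to tool coordinates, whose origin is the TCP and whose axes are the flange's). Camera axes: x right, y down, z forward; pixel columns grow to the right and rows downward; lengths in m; the calibration is good to about 2 mm. A picture is of the moment at which its call begins: read the wrist's pose just before it. There is no depth.
A pose or a line that the arm cannot do raises arm.PlanningError and nothing moves.
- arm.finish_job(): hands the job in; it is judged then, once.
Readings, each from a call of its own:
- sensors.get_clock(): time.
- sensors.get_joint_positions(): joint angles.
- sensors.get_qvel(): joint speeds.
- sensors.get_effort(): joint torques, N m.
- sensors.get_position(): TCP position.
- sensors.get_tool_rot(): TCP orientation.
- sensors.get_contact_force(): force on the tool from outside, world axes, zero at the start.
- sensors.get_moment(): the same for the moment, N m.
- sensors.get_finger_gap(): finger opening in m.
- sensors.get_finger_force(): force on a finger pad.
Only numpy, scipy, OpenCV 4.12 (cv2) and the standard library are available. Lean on these libraries where they do the work, as an engineer would, in place of code of your own. Each camera call takes 0.05 s, during which the arm holds its last target. There are 200 camera calls.

TASK

The open plywood case has four compartments, and one of them has no jar. Take the matching squat jar that stands loose on the bench and set it down upright, without dropping it, in the free compartment, so that each compartment holds one jar; then close the lid fully without slamming it. Do not tip any jar over, and leave the other things on the bench where they are.

Things in the scene. Friction and masses are not known exactly. Their poses are not given: they have to be found in the camera images.
- case: Plywood jar case, fixed to the bench: a square tray 176 x 176 mm outside, walls 8 mm thick and 26 mm high, floor 6 mm thick, divided into 2 x 2 compartments 76 mm square by a cross of dividers 8 mm thick whose top is 21 mm above the bench. Origin at the centre of its underside, on the bench; x and y along its sides, z up. Its lid is hinged on the +y rim.
- place_0 (a point): Centre of one of the four compartments' floors, at case x = -42 mm, y = -42 mm, z = 6 mm. Axes as the case.
- place_1 (a point): Centre of one of the four compartments' floors, at case x = 42 mm, y = -42 mm, z = 6 mm. Axes as the case.
- place_2 (a point): Centre of one of the four compartments' floors, at case x = -42 mm, y = 42 mm, z = 6 mm. Axes as the case.
- place_3 (a point): Centre of one of the four compartments' floors, at case x = 42 mm, y = 42 mm, z = 6 mm. Axes as the case.
- lid (a joint): Angle of the lid, rad: 0 = shut, grows as it opens, about 1.8 to 2.1 at the start (leaning back past upright), stop at 2.2. A stiff hinge: the lid stays where it is left; moving it takes about 3 to 6 N at its free edge.
- lid_hinge (a point): Middle of the hinge line, at case x = 0, y = 88, z = 26 mm. Turns with the lid: x along the hinge, -y to the lid's free edge, z to its outside top. The lid is a hollow shell 176 x 176 mm, 46 mm deep (8 mm walls, 6 mm top): outside top at z = 46 mm of this frame, free edge at y = -176 mm. Shut, its top is 72 mm above the bench.
- lid_tab (a point): Centre of the dark wooden pull tab in the middle of the lid's free edge: 40 mm wide along the hinge, 10 mm thick, standing 20 mm out. At x = 0, y = -186 mm, z = 22 mm of the lid_hinge frame; same axes.
- lid_top (a point): Point on the lid's outside top (the face that looks up when shut, and away from the tray when open), 150 mm from the hinge line, mid-width; same axes as lid_hinge.
- jar_a: Squat jar standing in one of the compartments (which one varies), 46 mm in diameter, 58 mm tall, about 120 g, clear glass with paper label and white cap. Origin at the centre of its underside, z up through the cap.
- jar_b: Squat jar standing in one of the compartments (which one varies), 46 mm in diameter, 58 mm tall, about 120 g, clear glass with paper label and white cap. Origin at the centre of its underside, z up through the cap.
- jar_c: Squat jar standing in one of the compartments (which one varies), 46 mm in diameter, 58 mm tall, about 120 g, clear glass with paper label and white cap. Origin at the centre of its underside, z up through the cap.
- jar_spare: The matching squat jar, standing on the bench to the right of the case: 46 mm in diameter, 58 mm tall, about 120 g, clear glass with paper label and white cap. Origin at the centre of its underside, z up through the cap.
- tall_bottle: Bystander: a taller, slimmer bottle, 42 mm in diameter, 82 mm tall, standing on the bench; too tall for the case. Origin at the centre of its underside.
- tin: Bystander: low aluminium tin, 64 mm in diameter, 34 mm tall, standing on the bench. Origin at the centre of its underside.
- brush: Bystander: brush 170 mm long lying on the bench near the robot.
- screwdriver: Bystander: screwdriver 160 mm long lying on the bench near the robot.
Things that resemble listed ones, but are neither listed nor needed, are in the scene too. Leave any blue, pink or turquoise look-alike of the jar_spare alone.

How it is judged:
By the outcome, as a careful person would: the job done as asked, in the order asked, and still so for the second after the job is handed in, with the robot touching nothing.
It also fails if it takes over 61 s, if anything falls off the work surface, if the arm or the gripper's body presses on something with over 40 N, if the wrist force passes 120 N, or if a joint passes its speed limit or range.

## Working session

There is one attempt and no reset: what is moved stays moved. The work goes in short steps, each a Python script; the robot and the scene stay as the last script left them, time stands still between calls to the robot, and variables do not carry over. Pictures are saved under pics/ and viewed, at most 10 in all, crops included, and the job is handed in when it is done.

```bash
ls; mkdir -p pics; python3 - <<'E'
from station import arm, claw, cams, sensors
import cv2, numpy as np
for n in("top","side"):
    f=cams.grab_frame(n); cv2.imwrite(f"pics/{n}0.png",f["color"][:,:,::-1])
    print(n,f["fovy"],f["cx"],f["cy"],np.round(f["extrinsics"],4).tolist())
print(sensors.get_clock(),sensors.get_tool_rot(),np.round(cams.grab_frame("wrist")["hand_eye"],4).tolist())
E
```

```text
pics
top 45.390960935882916 316.19031614612254 229.24624666062064 [[-0.0053, -0.9857, 0.1686, 0.2775], [-0.9999, 0.0036, -0.0108, -0.1163], [0.01, -0.1686, -0.9856, 1.2025], [0.0, 0.0, 0.0, 1.0]]
side 49.52815179945459 323.5582291882868 243.04967023125715 [[-0.9976, -0.0472, 0.0502, 0.4127], [-0.0684, 0.7674, -0.6375, 0.61], [-0.0084, -0.6394, -0.7688, 0.9504], [0.0, 0.0, 0.0, 1.0]]
0.1 [ 1.16138326e-01  9.93232791e-01 -7.09922033e-04 -9.06391209e-05] [[-0.0014, -0.962, -0.2731, 0.0676], [1.0, -0.0015, 0.0004, 0.0002], [-0.0008, -0.2731, 0.962, -0.1426], [0.0, 0.0, 0.0, 1.0]]
```

View pics/top0.png

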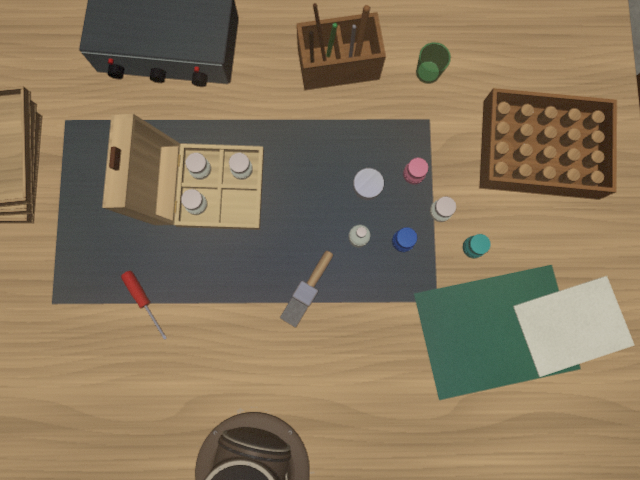

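View pics/side0.png

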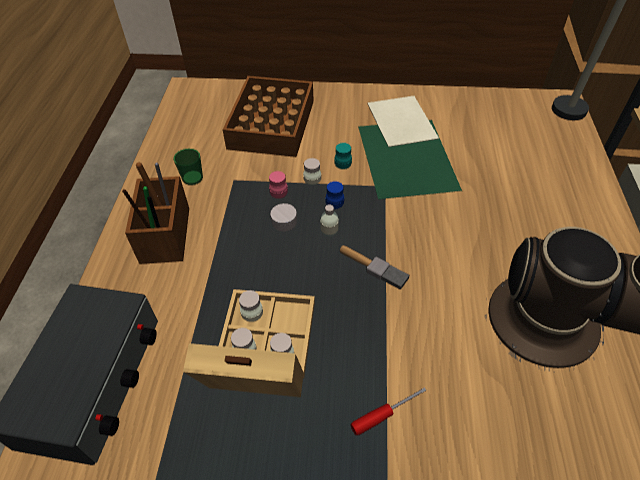

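Candidates for the spare in the top view are white-cap (444,209), pink (417,170), blue (405,239), turquoise (477,245), and the slim narrow-capped bottle (360,235). Only the jar at (444,209) is clear with a wide white cap like those in the case. The free compartment is at (240,206), which is place_0. I'll confirm both in an enlarged crop.

```bash
python3 - <<'E'
import cv2, numpy as np
t=cv2.imread("pics/top0.png")
a=cv2.resize(t[105:235,95:275],None,fx=4,fy=4,interpolation=3)[:, :720]
cv2.imwrite("pics/cA.png",a)
b=cv2.resize(t[155:260,345:495],None,fx=3.9,fy=3.9,interpolation=3)
cv2.imwrite("pics/cB.png",b)
E
```

```text
(no output)
```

View pics/cA.png

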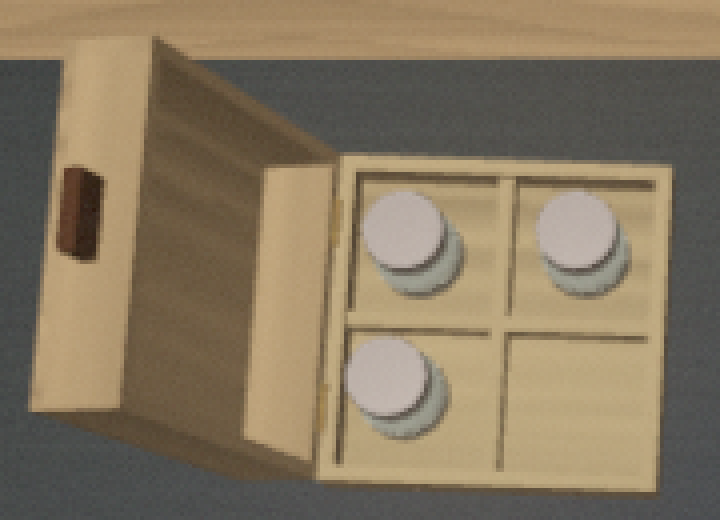

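View pics/cB.png

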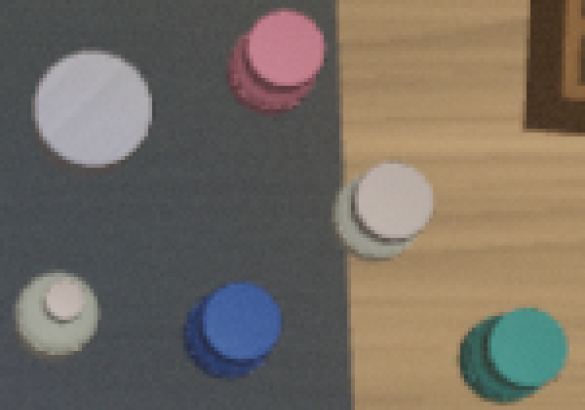

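The crops confirm it: the clear jar with the wide white cap is at crop (394,202), or top (446.0,206.8). The tray corners are at crop (340,155), (672,167), (658,491) and (318,479), and the lower right compartment is empty. The lid tab is at crop (80,213).

```bash
cat > h.py <<'E'
import numpy as np, json
from station import arm, claw, cams, sensors
from scipy.spatial.transform import Rotation as R
def ray(f,px,z,E=None):
    E=f["extrinsics"] if E is None else E; fl=240/np.tan(np.radians(f["fovy"]/2))
    d=E[:3,:3]@[(px[0]-f["cx"])/fl,(px[1]-f["cy"])/fl,1]; o=E[:3,3]
    return o+d*(z-o[2])/d[2]
def proj(f,p):
    E=f["extrinsics"]; c=E[:3,:3].T@(np.asarray(p)-E[:3,3]); fl=240/np.tan(np.radians(f["fovy"]/2))
    return np.array([c[0]/c[2]*fl+f["cx"],c[1]/c[2]*fl+f["cy"]])
def down(yaw):  # tool z down, closing line (tool y) at world angle yaw
    y=np.array([np.cos(yaw),np.sin(yaw),0]); z=np.array([0,0,-1.]); return R.from_matrix(np.c_[np.cross(y,z),y,z]).as_quat()
E
python3 - <<'E'
from h import *
f=cams.grab_frame("top"); s=cams.grab_frame("side")
A=lambda x,y:(x/4+95-.4,y/4+105-.4); B=lambda x,y:(x/3.9+345-.4,y/3.9+155-.4)
C=np.array([ray(f,A(*p),.026)[:2] for p in[(340,155),(672,167),(658,491),(318,479)]])
M=88e-3*np.array([[1,1],[1,-1],[-1,-1],[-1,1]]); c=C.mean(0); D=C-c
yaw=np.arctan2((M[:,0]*D[:,1]-M[:,1]*D[:,0]).sum(),(M*D).sum()); Rz=R.from_euler('z',yaw).as_matrix()
print("case",c,np.degrees(yaw),"res",np.round(C-(c+M@Rz[:2,:2].T),4).tolist(), np.linalg.norm(np.diff(C,axis=0),axis=1))
W=lambda x,y,z:np.r_[c,0]+Rz@[x,y,z]
for n,p in dict(j3=(406,230),j1=(577,230),j2=(388,377)).items(): print(n,np.round(1e3*(Rz.T@(ray(f,A(*p),.058+.006)-np.r_[c,0])),1))
for n,p,z in [("spare",(394,202),.058),("pink",(286,48),.058),("blue",(242,321),.058),("turq",(528,348),.058),("bottle",(63,300),.082),("tin",(93,108),.034)]: print(n,np.round(ray(f,B(*p),z),4))
print("spare side",ray(s,(313,163),.058),"pred",proj(s,ray(f,B(394,202),.058)))
for th in np.arange(1.7,2.2,.05):
    P=lambda l,n:W(0,.088-l*np.cos(th)+n*np.sin(th),.026+l*np.sin(th)+n*np.cos(th))
    print(round(th,2),proj(f,P(.186,.022)),proj(s,P(.186,.022)))
print("obs",A(80,213))
E
```

```text
case [0.57423571 0.07506707] -2.014350797250133 res [[0.0001, 0.0008], [-0.0008, 0.0], [-0.0, -0.0007], [0.0007, -0.0001]] [0.17678636 0.17525643 0.17665385]
j3 [37.  42.9 64. ]
j1 [ 39.9 -44.6  64. ]
j2 [-40.3  47.   64. ]
spare [ 0.5196 -0.3934  0.058 ]
pink [ 0.6031 -0.3397  0.058 ]
blue [ 0.4569 -0.3117  0.058 ]
turq [ 0.4422 -0.4596  0.058 ]
bottle [ 0.4642 -0.2168  0.082 ]
tin [ 0.5769 -0.2392  0.034 ]
spare side [ 0.51619119 -0.39404485  0.058     ] pred [311.63878778 163.1141298 ]
1.7 [128.24795584 157.67479282] [241.25039991 342.1737966 ]
1.75 [123.65690575 157.92409934] [240.30381978 347.95228255]
1.8 [119.24535526 158.24692309] [239.40368059 353.84011008]
1.85 [115.02838306 158.64143968] [238.5542376  359.81449664]
1.9 [111.01985393 159.10549409] [237.75953781 365.8517031 ]
1.95 [107.23234894 159.63662489] [237.02337863 371.92721604]
2.0 [103.67711194 160.23209081] [236.34926859 378.01594623]
2.05 [100.36401238 160.88889933] [235.74039073 384.09243987]
2.1 [ 97.30152427 161.6038366 ] [235.19956956 390.13109924]
2.15 [ 94.49672074 162.37349832] [234.72924232 396.10640868]
2.2 [ 91.95528339 163.19432101] [234.33143495 401.9931618 ]
obs (114.6, 157.85)
```

```bash
cat >> h.py <<'E'
c=np.array([.57424,.07507,0]); Rc=R.from_euler('z',np.radians(-2.01)).as_matrix()
W=lambda x,y,z:c+Rc@np.array([x,y,z])
SP=np.array([.518,-.3937,0])
def push_q(t,s):
    z=np.array([0,-np.sin(t),-np.cos(t)]); y=np.array([s,0,0.]); return R.from_matrix(Rc@np.c_[np.cross(y,z),y,z])
def push_p(th,q,r=.15,gap=0.,x=0.):
    n=np.array([0,np.sin(th),np.cos(th)]); u=np.array([0,-np.cos(th),np.sin(th)])
    off=.046+.011*abs((q.as_matrix()[:,0]@(Rc@n)))+gap
    return W(*(np.array([x,.088,.026])+r*u+off*n))
E
python3 - <<'E'
from h import *
for t in (20,30,40,50,60):
  for s in (1,-1):
    q=push_q(np.radians(t),s); js=[arm.solve_ik(push_p(th,q,gap=g),q.as_quat()) for th,g in[(1.85,.04)]+[(a,0) for a in np.linspace(1.85,0,8)]]
    print(t,s,[None if j is None else np.round(j,2).tolist() for j in (js[0],js[4],js[-1])],sum(j is None for j in js))
for y in (43,-47,133,-137): print(y,[arm.solve_ik(W(-.042,-.042,z),down(np.radians(y))) is not None for z in(.024,.2)])
for y in (83,-97,60,-60): print(y,[(lambda j:None if j is None else np.round(j,2))(arm.solve_ik(SP+[0,0,z],down(np.radians(y)))) for z in(.018,.2)])
E
```

```text
20 1 [[0.6, 0.56, 0.32, 1.55, -0.28, 2.23], [0.39, 0.37, 0.12, 1.47, -0.32, 2.02], [0.2, 0.32, -0.19, 1.15, -0.34, 1.82]] 0
20 -1 [[0.6, 0.56, 0.32, 1.55, -0.28, -0.91], [0.39, 0.37, 0.12, 1.47, -0.32, -1.12], [0.2, 0.32, -0.19, 1.15, -0.34, -1.33]] 0
30 1 [[0.65, 0.67, 0.45, 1.7, -0.4, 2.33], [0.45, 0.44, 0.18, 1.57, -0.46, 2.12], [0.27, 0.38, -0.15, 1.22, -0.5, 1.92]] 0
30 -1 [[0.65, 0.67, 0.45, 1.7, -0.4, -0.82], [0.45, 0.44, 0.18, 1.57, -0.46, -1.02], [0.27, 0.38, -0.15, 1.22, -0.5, -1.22]] 0
40 1 [[0.69, 0.79, 0.58, 1.87, -0.5, 2.43], [0.51, 0.53, 0.23, 1.68, -0.58, 2.24], [0.34, 0.45, -0.11, 1.3, -0.64, 2.04]] 0
40 -1 [[0.69, 0.79, 0.58, 1.87, -0.5, -0.71], [0.51, 0.53, 0.23, 1.68, -0.58, -0.91], [0.34, 0.45, -0.11, 1.3, -0.64, -1.1]] 0
50 1 [None, [0.55, 0.63, 0.29, 1.81, -0.69, 2.37], [0.39, 0.55, -0.06, 1.42, -0.77, 2.19]] 1
50 -1 [None, [0.55, 0.63, 0.29, 1.81, -0.69, -0.77], [0.39, 0.55, -0.06, 1.42, -0.77, -0.96]] 1
60 1 [None, [0.58, 0.74, 0.34, 1.95, -0.78, 2.53], [0.43, 0.66, -0.0, 1.57, -0.88, 2.36]] 4
60 -1 [None, [0.58, 0.74, 0.34, 1.95, -0.78, -0.61], [0.43, 0.66, -0.0, 1.57, -0.88, -0.78]] 4
43 [True, True]
-47 [True, True]
133 [True, True]
-137 [True, True]
83 [array([-0.65,  0.43, -0.11,  1.03,  0.  , -0.53]), array([-0.65,  0.37,  0.21,  1.41,  0.  , -0.53])]
-97 [array([-0.65,  0.43, -0.11,  1.03,  0.  ,  2.61]), array([-0.65,  0.37,  0.21,  1.41,  0.  ,  2.61])]
60 [array([-0.65,  0.43, -0.11,  1.03,  0.  , -0.13]), array([-0.65,  0.37,  0.21,  1.41,  0.  , -0.13])]
-60 [array([-0.65,  0.43, -0.11,  1.03,  0.  ,  1.97]), array([-0.65,  0.37,  0.21,  1.41,  0.  ,  1.97])]
```

```bash
python3 - <<'E'
from h import *
import cv2
q=down(np.radians(-80))
arm.movep([.3,.2,.38],q)
arm.movep(SP+[0,0,.16],q); claw.move_gripper(.075,30)
p=sensors.get_position();Q=sensors.get_tool_rot()
f=cams.grab_frame("wrist"); cv2.imwrite("pics/w1.png",f["color"][:,:,::-1])
T=np.eye(4);T[:3,:3]=R.from_quat(Q).as_matrix();T[:3,3]=p
np.savez("w1.npz",E=T@f["hand_eye"],fovy=f["fovy"],cx=f["cx"],cy=f["cy"])
f["extrinsics"]=T@f["hand_eye"]; print(p,sensors.get_clock(),"pred cap",proj(f,SP+[0,0,.058]))
E
```

```text
[ 0.51808608 -0.39359419  0.16009851] 8.3083 pred cap [313.34855095 242.28738523]
```

View pics/w1.png

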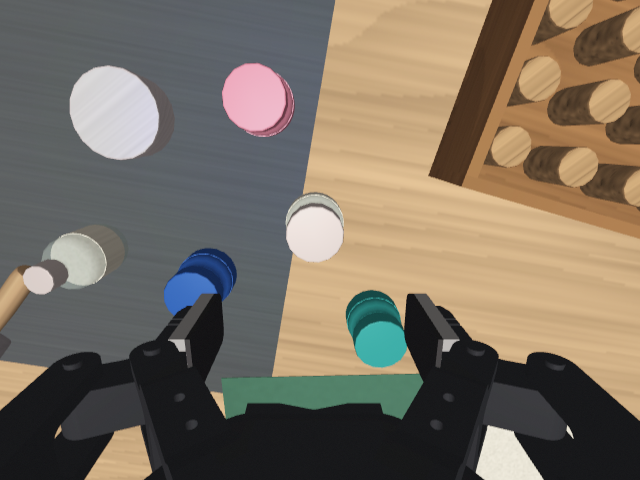

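The wrist view shows the clear jar's white cap centred at (315,233) between the fingers. The prediction was (313,242), so I'll correct by a few mm, then pick and lift.

```bash
python3 - <<'E'
from h import *
d=np.load("w1.npz"); P=ray(d,(315,233),.058,d["E"]); P[2]=0; print("wrist est",P)
S=(SP+2*P)/3 if np.linalg.norm(P-SP)<.012 else SP
S[2]=0
q=down(np.radians(-80))
arm.move_l(S+[0,0,.16]); 
hit=arm.move_l(S+[0,0,.018],max_speed=.08,guard=8)
claw.move_gripper(.03,30); print(hit,sensors.get_position(),sensors.get_finger_gap(),sensors.get_finger_force())
if not hit:
    f0=sensors.get_contact_force(); arm.move_l(S+[0,0,.17],max_speed=.12); print(sensors.get_finger_gap(),sensors.get_contact_force()-f0)
print(sensors.get_clock())
E
```

```text
wrist est [ 0.52492743 -0.3936712   0.        ]
False [ 0.52283874 -0.39378432  0.01854924] 0.04425422833515113 30.920898959739134
0.04399385074823338 [-0.08741663 -0.50360016 -4.8845072 ]
12.2917
```

```bash
python3 - <<'E'
from h import *
import cv2
q=down(np.radians(-47)); P=W(-.042,-.042,0)
arm.movep(P+[0,0,.17],q)
arm.move_l(P+[0,0,.032],max_speed=.09,guard=8)
print(sensors.get_position(),sensors.get_finger_gap())
hit=arm.move_l(P+[0,0,.020],max_speed=.015,guard=3)
print(hit,sensors.get_position(),sensors.get_contact_force(),sensors.get_clock())
f=cams.grab_frame("side"); cv2.imwrite("pics/s1.png",cv2.resize(f["color"][240:420,140:400,::-1],None,fx=3,fy=3))
E
```

```text
[0.53121993 0.03459646 0.03257211] 0.04426178325800836
True [0.53078    0.03457661 0.02450515] [-1.00949503  0.90652933  3.58253342] 16.1
```

View pics/s1.png

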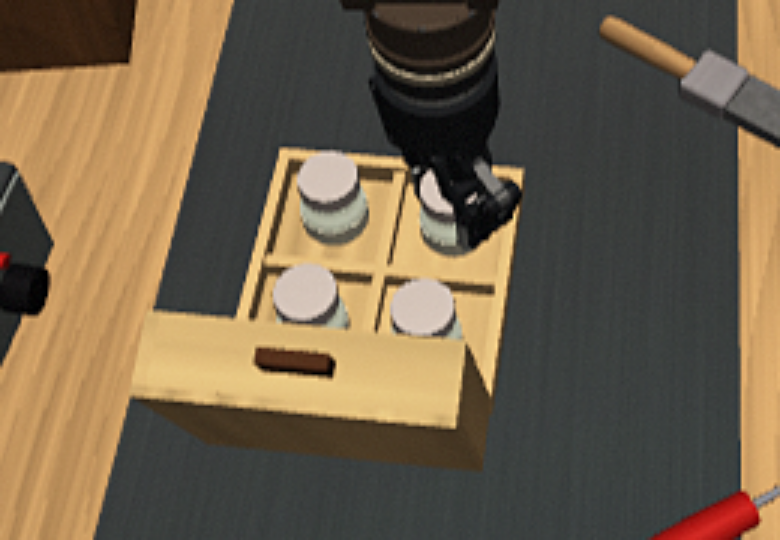

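The jar is down in the free compartment at the expected height. Next I release it, retreat, and go behind the lid.

```bash
python3 - <<'E'
from h import *
import cv2
claw.move_gripper(.060); p=np.array(sensors.get_position())
arm.move_l(p+[0,0,.1],max_speed=.1); arm.move_l(p+[0,0,.32],max_speed=.25)
f=cams.grab_frame("top"); cv2.imwrite("pics/t2.png",f["color"][:,:,::-1])
claw.move_gripper(0)
q=push_q(np.radians(40),1); A=push_p(1.85,q,gap=.04)
try:
    arm.movep(A+[0,0,.17],q.as_quat()); arm.move_l(A,max_speed=.15,guard=6); print("ok")
except arm.PlanningError as e: print(e)
print(A,sensors.get_position(),sensors.get_clock(),sensors.get_finger_gap())
f=cams.grab_frame("top"); 
g=cams.grab_frame("side")
o=np.hstack([f["color"][90:290,80:280],g["color"][230:430,160:360]])[:,:,::-1]; cv2.imwrite("pics/t3.png",cv2.resize(o,None,fx=2,fy=2))
E
```

```text
the arm cannot take that pose within its joint ranges
[0.58201476 0.29660146 0.14372117] [0.52983387 0.03449411 0.34353267] 19.2833 -1.634987955627083e-05
```

View pics/t3.png

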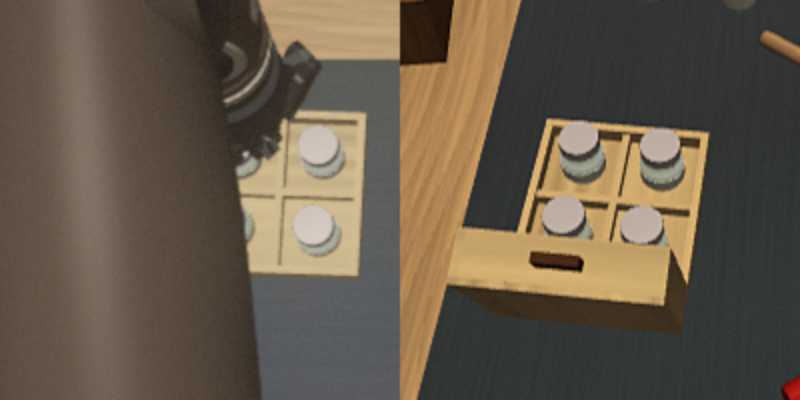

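All four jars stand upright, one per compartment. The approach pose was out of reach, so I'll find a reachable one.

```bash
python3 - <<'E'
from h import *
for t in (20,30,40):
  q=push_q(np.radians(t),1)
  for x in (0,-.03,-.05,-.16,-.22):
    A=push_p(1.85,q,gap=.04,x=x)
    print(t,x,[(dz,arm.solve_ik(A+[0,0,dz],q.as_quat()) is not None) for dz in (0,.05,.08,.1,.13,.17)])
E
```

```text
20 0 [(0, True), (0.05, True), (0.08, True), (0.1, True), (0.13, True), (0.17, True)]
20 -0.03 [(0, True), (0.05, True), (0.08, True), (0.1, True), (0.13, True), (0.17, True)]
20 -0.05 [(0, True), (0.05, True), (0.08, True), (0.1, True), (0.13, True), (0.17, True)]
20 -0.16 [(0, True), (0.05, True), (0.08, True), (0.1, True), (0.13, True), (0.17, True)]
20 -0.22 [(0, True), (0.05, True), (0.08, True), (0.1, True), (0.13, True), (0.17, True)]
30 0 [(0, True), (0.05, True), (0.08, True), (0.1, True), (0.13, True), (0.17, False)]
30 -0.03 [(0, True), (0.05, True), (0.08, True), (0.1, True), (0.13, True), (0.17, False)]
30 -0.05 [(0, True), (0.05, True), (0.08, True), (0.1, True), (0.13, True), (0.17, False)]
30 -0.16 [(0, True), (0.05, True), (0.08, True), (0.1, True), (0.13, True), (0.17, True)]
30 -0.22 [(0, True), (0.05, True), (0.08, True), (0.1, True), (0.13, True), (0.17, True)]
40 0 [(0, True), (0.05, True), (0.08, False), (0.1, False), (0.13, False), (0.17, False)]
40 -0.03 [(0, True), (0.05, True), (0.08, True), (0.1, False), (0.13, False), (0.17, False)]
40 -0.05 [(0, True), (0.05, True), (0.08, True), (0.1, False), (0.13, False), (0.17, False)]
40 -0.16 [(0, True), (0.05, True), (0.08, True), (0.1, True), (0.13, False), (0.17, False)]
40 -0.22 [(0, True), (0.05, True), (0.08, True), (0.1, True), (0.13, True), (0.17, False)]
```

```bash
python3 - <<'E'
from h import *
import cv2
q=push_q(np.radians(30),1); A=push_p(1.85,q,gap=.04)
arm.movep(A+[0,0,.13],q.as_quat()); print(arm.move_l(A,max_speed=.15,guard=6),sensors.get_clock())
for th in np.linspace(1.85,.3,8):
    h=arm.move_l(push_p(th,q),max_speed=.07,guard=20)
    print(round(th,2),h,np.round(sensors.get_contact_force(),1),np.round(sensors.get_clock(),2))
    if h: break
g=cams.grab_frame("side")["color"][:,:,::-1]; cv2.imwrite("pics/t4.png",cv2.resize(g[150:450,100:450],None,fx=2,fy=2))
E
```

```text
False 21.5083
1.85 False [ 0.8  0.7 -1.3] 22.23
1.63 False [0.9 0.1 1.3] 22.9
1.41 False [ 0.   0.8 -0.7] 23.58
1.19 False [0.4 0.5 0.2] 24.25
0.96 False [-0.3  0.6  0.1] 24.92
0.74 False [ 0.6  0.2 -0.7] 25.61
0.52 False [0.6 0.1 0.2] 26.28
0.3 False [ 0.4  0.7 -0.7] 26.9
```

View pics/t4.png

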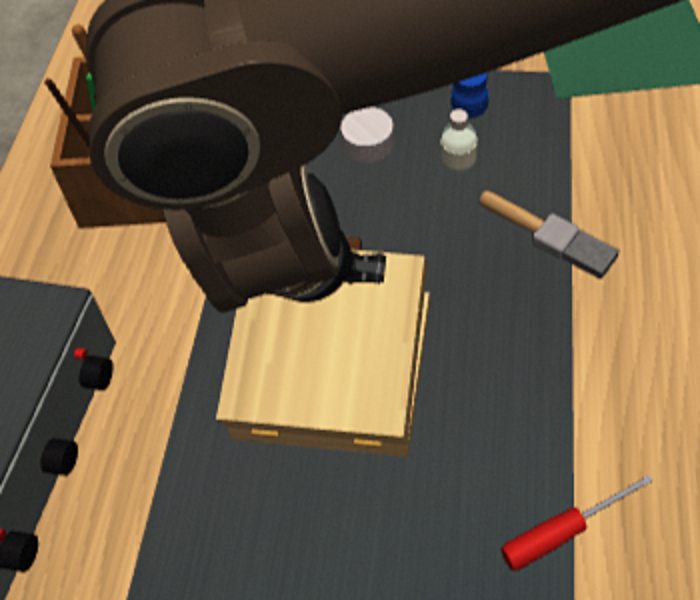

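The lid is following the fingers and is nearly shut. I'll do a slow, guarded finish.

```bash
python3 - <<'E'
from h import *
import cv2
q=push_q(np.radians(30),1)
h=arm.move_l(push_p(.12,q),max_speed=.05,guard=18)
print(h,sensors.get_position())
h=arm.move_l(push_p(0,q)-[0,0,.012],max_speed=.025,guard=14)
p=np.array(sensors.get_position()); print(h,p,push_p(0,q),sensors.get_contact_force(),sensors.get_clock())
E
```

```text
False [0.57213217 0.0200469  0.09378196]
True [0.57230201 0.01545135 0.07576631] [0.57206542 0.01310815 0.0775    ] [-2.07196927  2.22626871  5.90161445] 28.425
```

```bash
python3 - <<'E'
from h import *
import cv2
p=np.array(sensors.get_position())
h=arm.move_l(p-[0,0,.006],max_speed=.015,guard=25); p2=np.array(sensors.get_position()); print(h,p2-p,sensors.get_contact_force())
arm.move_l(p+[0,0,.12],max_speed=.12); arm.movep([.30,.25,.35],down(np.radians(-47)))
f=cams.grab_frame("top"); g=cams.grab_frame("side")
cor=[W(x,y,.072) for x in(-.088,.088) for y in(-.088,.088)]
print(np.round([proj(g,x) for x in cor],1).tolist()); print("open .03:",np.round([proj(g,W(x,-.088,.072+.176*.03)) for x in(-.088,.088)],1).tolist())
o=cv2.resize(g["color"][270:420,160:340,::-1],None,fx=4,fy=4); cv2.imwrite("pics/t5.png",o); cv2.imwrite("pics/t6.png",f["color"][:,:,::-1]); print(sensors.get_clock())
E
```

```text
True [ 6.47002701e-05  4.16900474e-05 -2.39112663e-05] [-1.90919899  1.90205598  7.39926909]
[[313.6, 283.1], [302.6, 360.6], [229.9, 276.4], [209.5, 352.1]]
open .03: [[313.6, 281.6], [229.6, 274.9]]
31.4083
```

View pics/t5.png

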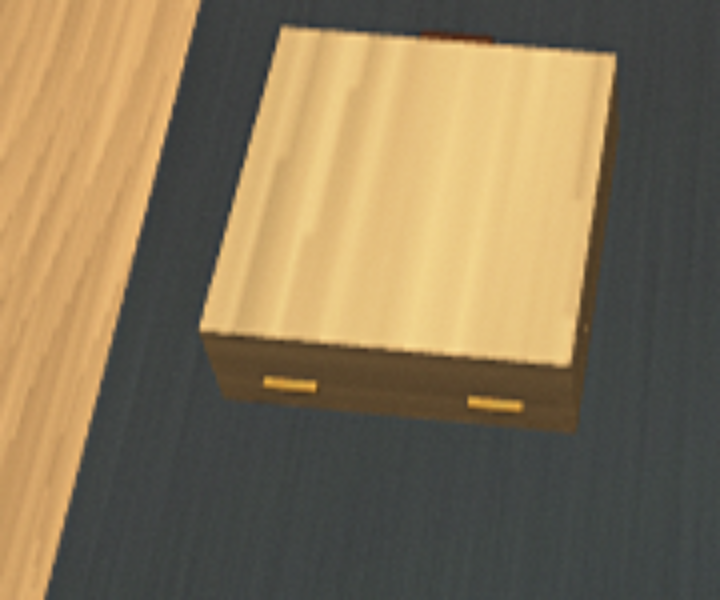

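View pics/t6.png

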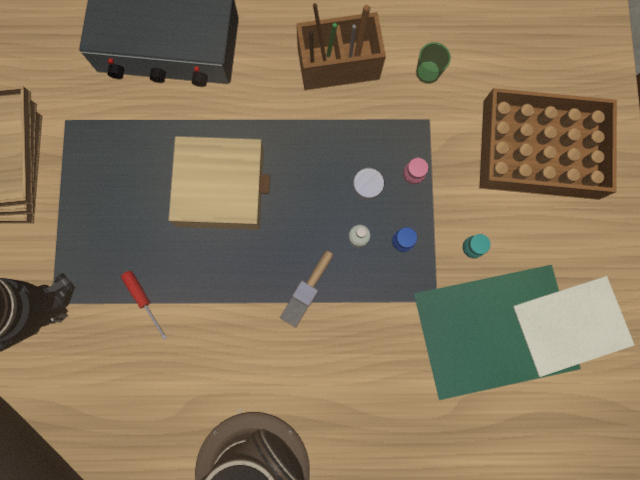

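The lid corners in the side view, at (313.8,283.3) and (230,276.5), match the fully shut prediction of (313.6,283.1) and (229.9,276.4). The top view shows everything else where it was.

```bash
python3 -c "
from station import arm
print(arm.finish_job())"
```

```text
the job is handed in; nothing more can be done
None
```

The spare jar stands upright in the formerly empty compartment, the lid was closed slowly and is fully shut, nothing else on the bench moved, and the job was handed in at about 31 s of the 61 s allowed.

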